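# Uncover the debris trap and shut the red gate

## Robot

A 6-joint arm with a two-finger parallel gripper is mounted at the origin on the work surface. World frame = base frame: x ahead of the robot, y to its left, z up, the work surface at z = 0. Lengths are in mm, angles in degrees, forces in N, time in s.
With the tool pointing down it reaches from about 300 to 850 mm from the base axis. Payload 4.2 kg.
Tool frame: the origin (TCP) lies on the centre line of the jaws, within the pads' length; the fingertips stand 14 mm ahead of it and the grasp point (between the pads) lies 5 mm behind it; z points along the fingers, y is the line along which they close (so a half turn about z gives the same grasp; the last joint's range is limited). The gripper opens to 91 mm and grips with 3 to 60 N. Pads are 32 mm wide; open, the fingers measure 118 mm over their backs; the gripper's body (76 mm by 178 mm) begins 60 mm behind the grasp point.
Start: joints at [62.968, 18.312, 89.639, -0, 72.044, -1.146], TCP at [251.042, 517.323, 194.476] pointing down, gripper open.
Joint ranges: [-177.97, 177.97], [-48.28, 115.42], [12.27, 149.76], [-77.06, 257.06], [2.81, 150.46], [-146.56, 146.56]. Speed limits (degrees/s): [147.25, 147.25, 180, 180, 180, 180].

## Interface

Orientations are given as [roll, pitch, yaw] about the fixed x, y, z axes, in that order (R = Rz(yaw) Ry(pitch) Rx(roll)).
In Python, from workcell import env gives the robot as it stands.
- The arm moves only by the tool arm_command, never from a script. Its argument "motion" is a list of rows, each an object with "offset": the shift along the tool's x, y, z in m, a list of three; "spin": the turn about the tool's z in rad. In form: [{"offset": [tx, ty, tz], "spin": spin}, ...]. A call has 1 to 5 rows; each row shifts and turns the commanded pose from where the row before left it, along the tool's axes as they then stand; what a row does not reach is not made up. A row lasts 1/8 s, in which the tool goes at most 62.5 mm and 10.7 degrees, less where a joint would pass 70% of its speed; a pose out of reach is approached as far as the arm can. A call with a gripper value outside its range is refused whole. "jaw" is the finger opening in m, from 0 to 0.0912, set as the call begins (left out, the last holds). The fingers move at their own pace and stop on an object; "newtons" is the grip in N (left out, the last holds). Time passes only in rows, so rows that do not move let the fingers close. It gives the time, the measured TCP pose, the force, the opening and the grip force at its end, in the units of the state.
- env.state(): the state, without advancing time (a new reading comes with each control period).
- env.grab_frame(name): name is "scene" or "top" or "wrist"; returns (picture, depth): 420x560x3 uint8, blue, green, red; 420x560 float32, mm along the optical axis (not along the pixel's ray), 0 where there is no reading.
- env.camera_model(name): a dict with "fx", "fy", "cx", "cy" (pixels), "eye" and "rotation" of the camera in the world; the wrist camera has in their place "hand_eye" (4x4, takes a point from camera to tool coordinates, whose origin is the TCP and whose axes are the flange's). Camera axes: x right, y down, z forward; pixel columns grow to the right and rows downward; lengths in mm; the calibration is good to about 2 mm. A picture is of the moment at which its call begins: read the wrist's pose just before it. camera_model takes no time and is no camera call.
- env.job_done(): hands the job in; it is judged then, once.
Trained networks look in the newest picture that a camera, given by its name, has taken for a name from the list of things; names that differ only in an ending like _2 or _b are one class to them, and where a whole thing is asked for, a point or a joint stands for the part that bears it (a point fixed in the world has none). Each returns a list of dicts, best first, with "score" (0 to 1); they miss things now and then, are a little off and sometimes report something else, mostly with a low value. They report only what shows in the picture. A call takes as long as a camera call.
- env.boxes_of(camera, target): "bbox" ([left, top, right, bottom] in pixels, round what is visible of it).
- env.pinpoint(camera, target): "location" ([column, row] in pixels: a listed point, or the origin of a listed thing).
The state is a dict: "time_s": time; "qpos": joint angles; "qvel": joint speeds; "effort": joint torques, N m; "ee_pos": TCP position; "ee_rot": TCP orientation; "force": force on the tool from outside, world axes, zero at the start; "torque": the same for the moment, N m; "gripper_width": finger opening in mm; "gripper_force": force on a finger pad.
Only numpy, scipy, OpenCV 4.12 (cv2) and the standard library are available. Lean on these libraries where they do the work, as an engineer would, in place of code of your own. Each camera call takes 0.05 s, during which the arm holds its last target. There are 200 camera calls.

## Task

Push the steel cover of the debris trap by its upturned lip until it is fully aside, then push the red knob round until its gate is fully shut across its debris slot, and draw back. Leave the other gate, with the plain nickel knob, as it stands, and do not shift or pick up anything else on the bench. Everything is pushed with the fingertips; nothing needs gripping.

Things in the scene. Friction and masses are not known exactly. Their poses are not given: they have to be found in the camera images.
- trap_box: fixed white debris trap box, 285 (x) x 345 (y) x 64 mm high; origin on the bench, its own x, y as used below, z up, yaw up to 0.25. Its -y half is the open-topped chamber (see chamber), its +y half (y 0 to 175, x -102 to 102) a solid deck over which the opened cover lies. Beyond, at x 102 to 182, a solid ledge 64 mm high carries loose things
- chamber (a point): centre of the chamber floor, 6 mm above the bench. Inside 194 (box x) x 160 (box y) mm, walls 5 mm thick rising to 64 mm above the bench. Two like steel gates stand in it, side by side along the box's x, pivots 95 mm apart (box x -75 and +20, y -67); which has the red knob varies
- cover (a joint): slide of the flat steel cover (204 x 168 x 3 mm, top 69 mm above the bench), m: 0 = shut over the chamber, 0.165 = fully aside over the deck, at its stop; grows along the box's +y. Starts at 0 to 0.02. Friction about 2.5 N, stays where it is left, cannot be lifted
- cover_lip (a point): top middle of the cover's upturned lip, an upright steel flange along the cover's -y edge: 150 mm long (along the box's x), 4 mm thick, standing 27 mm above the cover, top 96 mm above the bench. Its outer face looks to the box's -y
- red_gate (a joint): hinge of the gate with the red knob, rad: 0 open, 1.571 shut at its stop, the blade over its dark slot. Vertical axis; shuts anticlockwise seen from above: in the box frame the lever points 45 degrees to the -y side of +x at 0, 45 degrees to the +y side when shut. Starts at 0 to 0.25. Friction 0.08 N m (2 N at the knob), no spring, stays where left; push along its arc
- red_knob (a point): centre of the top of the red upright round knob, 20 mm in diameter, on the lever 50 mm from the pivot; its top is 62 mm above the bench, and it stands 29 mm clear of the lever arm (arm 10 mm wide, top 33 mm above the bench, blade below it)
- red_pivot (a point): on the pivot axis of the red gate, 33 mm above the bench, level with the top of its lever arm
- plain_gate (a joint): hinge of the gate with the plain nickel knob, rad: 0 open, 1.571 shut at its stop, the blade over its dark slot. Vertical axis; shuts anticlockwise seen from above: in the box frame the lever points 45 degrees to the -y side of +x at 0, 45 degrees to the +y side when shut. Starts at 0 to 0.25. Friction 0.08 N m (2 N at the knob), no spring, stays where left; push along its arc
- plain_knob (a point): centre of the top of the plain nickel upright round knob, 20 mm in diameter, on the lever 50 mm from the pivot; its top is 62 mm above the bench, and it stands 29 mm clear of the lever arm (arm 10 mm wide, top 33 mm above the bench, blade below it)
- stone_cast: peach-coloured stone dental cast, 66 x 70 x 31 high, loose; origin under its centre (a bystander). Sizes in mm
- articulator: nickel articulator, 105 x 85 x 104 high, loose; origin under its centre (a bystander). Sizes in mm
- splint: blue acrylic splint, U-shaped, about 50 x 68 x 11 high, loose, on the trap's far ledge; origin underneath, near the middle of the U (a bystander). Sizes in mm
- pin_block: brass block with six short pins, 45 x 60 x 36 high, loose, on the trap's far ledge; origin under its centre (a bystander). Sizes in mm
- bowl: green mixing bowl, 90 across, 50 high, loose; origin under its centre (a bystander). Sizes in mm
- jar: closed jar, 60 across, 70 high, loose; origin under its centre (a bystander). Sizes in mm
- spatula: spatula, 200 long, lying flat, loose; origin under its centre (a bystander). Sizes in mm

How it is judged (in metres and radians):
On the way, in this order (a step that is already met when the one before it is completed fails the run):
1. the cover is slid fully aside (over 155 of 165 mm) (value of joint cover above 0.155 m), for 0.2 s.
2. the red gate is shut (over 1.45 of 1.571 rad) (value of joint cover above 0.155 m and value of joint red_gate above 1.45 rad), for 0.2 s.
At the end, for the whole second after the job is handed in: The cover stands at least 155 mm (of 165) aside and the red gate at 1.45 rad or more (of 1.571), both at rest; the plain knob is within 8 mm and every loose thing within 20 mm of where it started (all of step 2 and distance of plain_knob from where it was at the start of the episode below 0.008 m and velocity of joint cover between -0.02 and 0.02 m/s and velocity of joint red_gate between -0.02 and 0.02 rad/s and distance of each of stone_cast, articulator, splint, pin_block, bowl, jar, spatula from where it was at the start of the episode below 0.02 m); the robot touches nothing.
It fails at once if the plain gate is moved (its knob by more than 8 mm) (distance of plain_knob from where it was at the start of the episode above 0.008 m).
It fails at once if the red gate is pushed before the cover is out of the way (value of joint cover below 0.05 m and value of joint red_gate above 0.6 rad).
It fails at once if a loose bystander is lifted or shifted by more than 20 mm (distance of any of stone_cast, articulator, splint, pin_block, bowl, jar, spatula from where it was at the start of the episode above 0.02 m).
It also fails if it takes over 45 s, if anything falls off the work surface, if the arm or the gripper's body presses on something with over 40 N, if the wrist force passes 120 N, or if a joint passes its speed limit or range.

## Working session

There is one attempt and no reset: what is moved stays moved. The work goes in short steps, Python scripts to look and compute and a tool call to move; the robot and the scene stay as the last step left them, time stands still between calls to the robot, and variables do not carry over. Pictures are saved under pics/ and viewed, at most 10 in all, crops included, and the job is handed in when it is done.

Besides the shell and the picture viewer there is one more tool, called after ">>>" as a command line: name --argument value ..., lists and objects as JSON in quotes. arm_command: Moves the arm, as the interface text tells. Its arguments: {"type":"object","properties":{"motion":{"type":"array"},"jaw":{"type":"number"},"newtons":{"type":"number"}},"required":["motion"]}

```bash
mkdir -p pics
cat > h.py <<'E'
from workcell import env
import numpy as np, cv2
from scipy.spatial.transform import Rotation as R
def cam(n):
    m=env.camera_model(n); return m
def ray(n,p):
    m=cam(n); d=np.array([(p[0]-m['cx'])/m['fx'],(p[1]-m['cy'])/m['fy'],1.])
    if n=='wrist':
        s=env.state(); H=np.array(m['hand_eye']); Rt=R.from_euler('xyz',s['ee_rot'],degrees=True).as_matrix()
        return Rt@H[:3,3]+np.array(s['ee_pos']), Rt@H[:3,:3]@d
    return np.array(m['eye']), np.array(m['rotation'])@d
def atz(n,p,z):
    e,d=ray(n,p); return e+d*(z-e[2])/d[2]
def tri(a,b):
    A=[];B=[]
    M=np.zeros((3,3));v=np.zeros(3)
    for e,d in (a,b):
        d=d/np.linalg.norm(d);P=np.eye(3)-np.outer(d,d);M+=P;v+=P@e
    return np.linalg.solve(M,v)
E
python3 - <<'E'
from h import *
np.set_printoptions(precision=1,suppress=True)
print(env.state())
ims={}
for n in('scene','top'):
    f,d=env.grab_frame(n); cv2.imwrite(f'pics/{n}0.png',f); np.save(f'{n}0.npy',d)
    print(n,env.camera_model(n))
    for t in('trap_box','chamber','cover_lip','red_knob','red_pivot','plain_knob','stone_cast','articulator','splint','pin_block','bowl','jar','spatula'):
        print(t,[(np.round(r['location']),round(r['score'],2)) for r in env.pinpoint(n,t)[:2]])
E
```

```text
{'time_s': 0.0, 'qpos': array([63. , 18.4, 89.7,  0. , 72. , -1.1]), 'qvel': array([-0. ,  0. , -0. ,  0.1, -0.1, -0. ]), 'effort': array([  0. , -41.2, -23.2,   0.1,   0. ,  -0. ]), 'ee_pos': array([250.8, 516.8, 193.6]), 'ee_rot': array([-179.9,   -0. ,  154.1]), 'force': array([-0.1, -0.3, -0.5]), 'torque': array([-0. ,  0. , -0.1]), 'gripper_force': 0.0, 'gripper_width': 91.1945401920737}
scene {'fx': 381.0488251029437, 'fy': 381.0488251029437, 'cx': 274.59353937315797, 'cy': 209.5514612366507, 'eye': array([1008. ,  221.2,  938.4]), 'rotation': array([-147.3,   -0.8,  116.6])}
trap_box [(array([281., 234.]), 0.61)]
chamber []
cover_lip [(array([236., 185.]), 0.73)]
red_knob []
red_pivot []
plain_knob []
stone_cast [(array([165., 146.]), 0.58), (array([224., 148.]), 0.36)]
articulator [(array([447., 274.]), 0.69)]
splint [(array([227., 246.]), 0.69)]
pin_block [(array([288., 291.]), 0.93)]
bowl [(array([143., 210.]), 0.89)]
jar [(array([407., 340.]), 0.76)]
spatula [(array([224., 148.]), 0.63)]
top {'fx': 405.3669824708222, 'fy': 405.3669824708222, 'cx': 285.0961265522144, 'cy': 209.07438775102577, 'eye': array([ 403.3,    0.5, 1300. ]), 'rotation': array([-174.3,   -0.2,  -89.3])}
trap_box [(array([284., 215.]), 0.98), (array([160., 174.]), 0.46)]
chamber []
cover_lip [(array([336., 216.]), 0.74)]
red_knob []
red_pivot []
plain_knob [(array([249., 156.]), 0.46)]
stone_cast [(array([428., 253.]), 0.88)]
articulator [(array([140., 234.]), 0.91)]
splint [(array([312., 169.]), 0.68), (array([277., 212.]), 0.24)]
pin_block [(array([248., 154.]), 0.81), (array([157., 173.]), 0.54)]
bowl [(array([402., 177.]), 0.61), (array([337., 217.]), 0.45)]
jar [(array([162., 175.]), 0.76)]
spatula [(array([375., 277.]), 0.7)]
```

```bash
sed -i "s/np.array(m\['rotation'\])@d/R.from_euler('xyz',m['rotation'],degrees=True).as_matrix()@d/" h.py
python3 - <<'E'
from h import *
np.set_printoptions(precision=1,suppress=True)
print(env.state()['time_s'])
print('lip',tri(ray('scene',(236,185)),ray('top',(336,216))))
for n,p in(('top',(284,215)),('scene',(281,234))): print(atz(n,p,0), atz(n,p,69))
print('atz top', atz('top',(336,216),96))
for t,p,z in(('splint',(312,169),64),('pin',(248,154),64),('jar',(162,175),0),('art',(140,234),0),('bowl',(402,177),0),('cast',(428,253),0),('spat',(375,277),0)):print(t,atz('top',p,z))
E
```

```text
1.4
lip [ 501.8 -146.6  102.2]
[514.7   0.5   0. ] [508.8   0.5  69. ]
[528.1  14.3   0. ] [563.4  29.5  69. ]
atz top [ 505.5 -154.6   96. ]
splint [653.3 -84.3  64. ]
pin [697.9 114.8  64. ]
jar [639.9 398.3   0. ]
art [447.8 460.3   0. ]
bowl [ 643.7 -381.7    0. ]
cast [ 398.9 -460.8    0. ]
spat [ 321.1 -290.7    0. ]
```

View pics/top0.png

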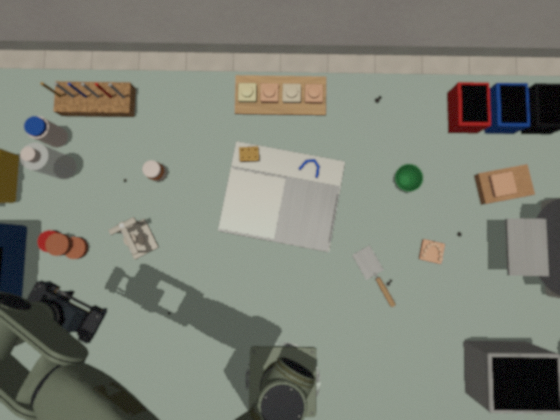

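View pics/scene0.png

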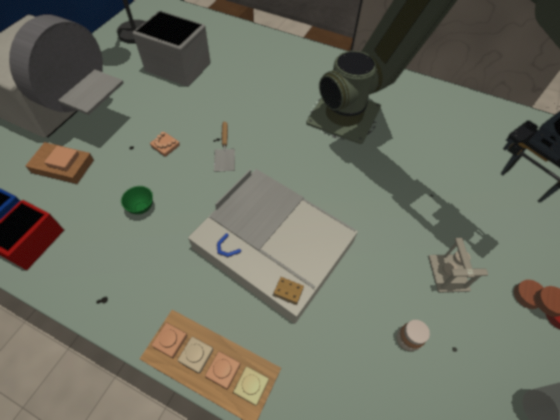

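Run:
```python
from h import *
np.set_printoptions(precision=2,suppress=True)
def cloud(n):
    d=np.load(n+'0.npy'); m=cam(n); v,u=np.mgrid[:420,:560]
    P=np.stack([(u-m['cx'])/m['fx']*d,(v-m['cy'])/m['fy']*d,d],-1)
    Rm=R.from_euler('xyz',m['rotation'],degrees=True).as_matrix()
    return (P@Rm.T+m['eye'])[d>0]
for n in('top','scene'):
    W=cloud(n)
    k=(W[:,2]>50)&(W[:,2]<80)&(np.hypot(W[:,0]-565,W[:,1])<270)
    r=cv2.minAreaRect(W[k][:,:2].astype(np.float32)); print(n,k.sum(),r); print(cv2.boxPoints(r))
    print('z med',np.median(W[k][:,2]))
    l=(W[:,2]>85)&(W[:,2]<105)&(np.hypot(W[:,0]-505,W[:,1]+150)<110); print('lip',l.sum(),W[l].mean(0),np.ptp(W[l],0) if l.any() else 0)
    if l.sum()>5: print(np.linalg.svd(W[l][:,:2]-W[l][:,:2].mean(0),full_matrices=False)[2][0])
```

```text
top 9862 ((569.0318603515625, 7.6696624755859375), (345.7173767089844, 286.35076904296875), 79.95101928710938)
[[ 397.89 -137.55]
 [ 679.85 -187.52]
 [ 740.17  152.89]
 [ 458.22  202.86]]
z med 64.86061053654532
lip 81 [ 501.13 -149.52   94.71] [144.11  27.54  14.93]
[-0.98  0.17]
scene 12516 ((570.1691284179688, 9.285812377929688), (347.24102783203125, 286.6229248046875), 79.99407958984375)
[[ 398.87 -136.79]
 [ 681.13 -186.59]
 [ 741.47  155.37]
 [ 459.2   205.17]]
z med 65.80391690668091
lip 173 [ 504.95 -147.28   92.96] [148.97  27.74  16.54]
[ 0.99 -0.17]
```

The top view shows the box in the middle (cols 220–344, rows 144–250). The deck is on the left, the grey cover is on the right with its lip near (336,216), and the ledge with splint and pin block is at the top. The scene view agrees. From depth, the box origin is about (529.7, 13.0) and its yaw about -10.0°. The lip is at box (2, -164, 95), which matches the given sizes.

I'll turn the tool to line up with the box, close the jaws, and go round to the outer side of the lip.

>>> arm_command --motion '[{"offset": [0, 0, 0], "spin": -0.139}, {"offset": [0, 0, 0], "spin": -0.139}, {"offset": [-0.024, -0.044, 0], "spin": 0}, {"offset": [-0.024, -0.044, 0], "spin": 0}, {"offset": [-0.024, -0.044, 0], "spin": 0}]' --jaw 0 --newtons 20

```text
time_s: 2.02
ee_pos: [299.4, 373.5, 194.5]
ee_rot: [180.0, 0.0, 170.1]
force: [0.7, 0.2, 0.1]
gripper_width: 43.9
gripper_force: 0.0
```

>>> arm_command --motion '[{"offset": [-0.024, -0.044, 0], "spin": 0}, {"offset": [-0.024, -0.044, 0], "spin": 0}, {"offset": [-0.024, -0.044, 0], "spin": 0}, {"offset": [-0.024, -0.044, 0], "spin": 0}, {"offset": [-0.024, -0.044, 0], "spin": 0}]'

```text
time_s: 2.65
ee_pos: [379.7, 136.0, 194.7]
ee_rot: [180.0, 0.1, 170.1]
force: [0.6, 0.5, -0.0]
gripper_width: 0.6
gripper_force: 0.0
```

>>> arm_command --motion '[{"offset": [-0.024, -0.044, 0], "spin": 0}, {"offset": [-0.024, -0.044, 0], "spin": 0}, {"offset": [-0.024, -0.044, 0], "spin": 0}, {"offset": [-0.024, -0.044, 0], "spin": 0}, {"offset": [-0.024, -0.044, 0], "spin": 0}]'

```text
time_s: 3.28
ee_pos: [459.9, -101.7, 194.7]
ee_rot: [180.0, 0.0, 170.0]
force: [0.6, -0.3, 0.0]
gripper_width: 0.6
gripper_force: 0.0
```

>>> arm_command --motion '[{"offset": [-0.024, -0.045, 0], "spin": 0}, {"offset": [-0.024, -0.045, 0], "spin": 0}, {"offset": [0, 0, 0.045], "spin": 0}, {"offset": [0, 0, 0.045], "spin": 0}, {"offset": [0, 0, 0.012], "spin": 0}]'

```text
time_s: 3.9
ee_pos: [489.3, -196.3, 90.0]
ee_rot: [179.9, -0.3, 170.0]
force: [-0.3, -0.2, 0.3]
gripper_width: 0.5
gripper_force: 0.0
```

>>> arm_command --motion '[{"offset": [0, 0.015, 0], "spin": 0}, {"offset": [0, 0.012, 0], "spin": 0}, {"offset": [0, 0.01, 0], "spin": 0}, {"offset": [0, 0.01, 0], "spin": 0}, {"offset": [0, 0.01, 0], "spin": 0}]'

```text
time_s: 4.53
ee_pos: [501.3, -140.0, 92.9]
ee_rot: [-180.0, 0.0, 170.1]
force: [-0.3, -0.0, -0.7]
gripper_width: 0.4
gripper_force: 0.0
```

Run:
```python
from h import *
np.set_printoptions(precision=1,suppress=True)
s=env.state();print(s['ee_pos'],s['force'])
f,d=env.grab_frame('scene'); g,_=env.grab_frame('wrist')
cv2.imwrite('pics/a1.png',np.hstack([cv2.resize(f[130:310,150:390],(400,300)),cv2.resize(g,(400,300))]))
m=cam('scene'); v,u=np.mgrid[:420,:560]
P=np.stack([(u-m['cx'])/m['fx']*d,(v-m['cy'])/m['fy']*d,d],-1)
W=(P@R.from_euler('xyz',m['rotation'],degrees=True).as_matrix().T+m['eye'])[d>0]
t=np.radians(-10.02);B=np.array([[np.cos(t),np.sin(t)],[-np.sin(t),np.cos(t)]])
b=(W[:,:2]-[529.7,13])@B.T
for x in (40,55,65):
    k=(abs(b[:,0]-x)<4)&(W[:,2]>85)&(W[:,2]<99)&(abs(b[:,1]+140)<50); print(x,np.sort(b[k,1]))
```

```text
[ 501.3 -140.    92.9] [-0.3 -0.  -0.7]
40 [-165.1 -164.  -163.9 -162.7 -162.2 -161.7 -161.6 -161.3 -160.9 -159.9]
55 [-166.1 -165.1 -163.6 -161.7 -161.4 -161.  -160.7 -160.2]
65 [-164.6 -164.5 -163.7 -163.3 -161.8 -161.1 -160.8 -160.1]
```

View pics/a1.png

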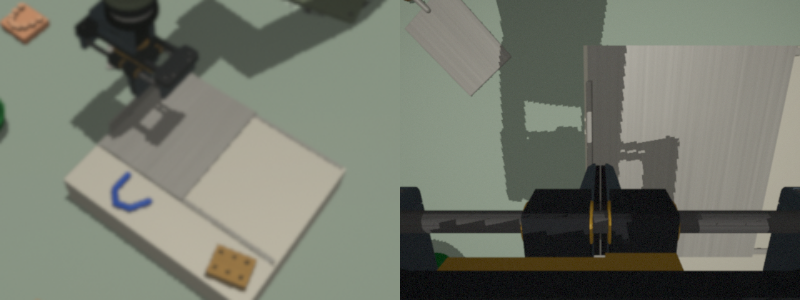

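Run:
```python
from h import *
np.set_printoptions(precision=1,suppress=True)
s=env.state();print(s['ee_pos'],s['ee_rot'],s['force'],s['effort'])
m=cam('wrist');H=np.array(m['hand_eye']);print(H,m['fx'],m['cx'],m['cy'])
g,d=env.grab_frame('wrist')
t=np.radians(-10.02);B=np.array([[np.cos(t),np.sin(t)],[-np.sin(t),np.cos(t)]])
Rt=R.from_euler('xyz',s['ee_rot'],degrees=True).as_matrix()
def px(w):
    c=np.linalg.inv(H)@np.r_[Rt.T@(np.array(w)-s['ee_pos']),1]; return np.array([m['fx']*c[0]/c[2]+m['cx'],m['fy']*c[1]/c[2]+m['cy']])
def box(x,y,z): return np.r_[B.T@[x,y]+[529.7,13],z]
print('tip',px(np.array(s['ee_pos'])-[0,0,14]))
for x in(-75,-40,0,40): print(x,px(box(x,-165.6,96)),px(box(x,-161.6,96)),px(box(x,-165.6,69)),px(box(x,-169,69)))
v,u=np.mgrid[:420,:560]
P=np.stack([(u-m['cx'])/m['fx']*d,(v-m['cy'])/m['fy']*d,d],-1)@H[:3,:3].T+H[:3,3]
W=P@Rt.T+s['ee_pos']; b=(W[...,:2]-[529.7,13])@B.T
for r in (120,180,225,240,255,275):
    print(r,[(c,b[r,c].round(),round(float(W[r,c,2]))) for c in range(380,450,5)])
cv2.imwrite('pics/a2.png',cv2.resize(g[80:380,300:500],(533,800))[:600])
```

```text
[ 501.2 -139.8   92.6] [180.    0.  170.1] [-1.   0.1  0.1] [  0.4 -38.2 -19.8   0.    0.1   0.1]
[[  -0.    -1.    -0.3   81.7]
 [   1.    -0.    -0.    -0.9]
 [   0.    -0.3    1.  -190.3]
 [   0.     0.     0.     1. ]] 348.16810754460977 280.1508651931381 205.147086793058
tip [281.7 236.4]
-75 [262.7 117.3] [270.4 117.3] [264.9 115.3] [259.2 115.3]
-40 [263.5 182.9] [270.8 182.9] [265.5 173.2] [260.1 173.2]
0 [264.4 250. ] [271.3 250. ] [266.2 233.1] [261.  233.1]
40 [265.2 309.8] [271.7 309.8] [266.8 287.3] [261.9 287.3]
120 [(380, array([-72., -97.]), 69), (385, array([-72., -94.]), 70), (390, array([-72., -91.]), 69), (395, array([-72., -88.]), 70), (400, array([-72., -85.]), 69), (405, array([-72., -82.]), 69), (410, array([-72., -79.]), 68), (415, array([-72., -76.]), 68), (420, array([-72., -73.]), 69), (425, array([-72., -70.]), 70), (430, array([-72., -67.]), 68), (435, array([-72., -64.]), 69), (440, array([-72., -61.]), 70), (445, array([-72., -58.]), 69)]
180 [(380, array([-36., -94.]), 68), (385, array([-35., -90.]), 68), (390, array([-36., -87.]), 69), (395, array([-
[... 1449 characters left out ...]
ray([ 15., -70.]), 69), (415, array([ 16., -66.]), 68), (420, array([ 15., -63.]), 69), (425, array([ 15., -60.]), 70), (430, array([ 15., -57.]), 70), (435, array([ 16., -52.]), 68), (440, array([ 16., -49.]), 69), (445, array([ 15., -46.]), 69)]
275 [(380, array([ 30., -89.]), 70), (385, array([ 30., -85.]), 70), (390, array([ 30., -82.]), 70), (395, array([ 30., -78.]), 70), (400, array([ 31., -75.]), 69), (405, array([ 30., -72.]), 70), (410, array([ 30., -68.]), 70), (415, array([ 30., -65.]), 70), (420, array([ 30., -61.]), 70), (425, array([ 31., -58.]), 69), (430, array([ 30., -54.]), 69), (435, array([ 30., -51.]), 70), (440, array([ 30., -48.]), 69), (445, array([ 30., -44.]), 69)]
```

View pics/a2.png

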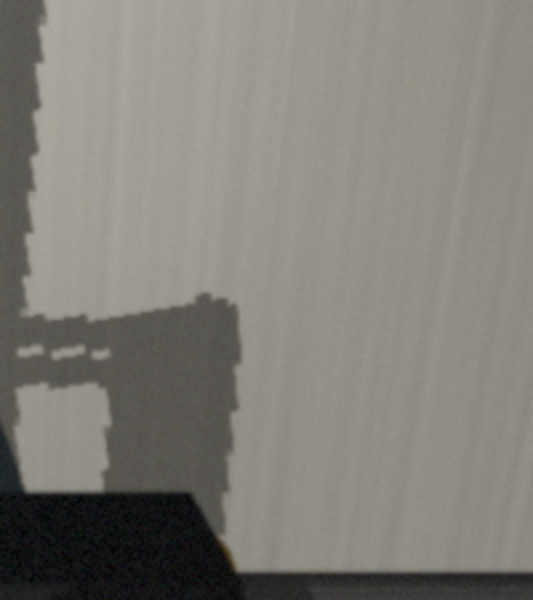

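The lip has not moved: it still projects at column ≈264, while the fingertip is at ≈281. My crop missed the fingers, so I'll look closer.

Run:
```python
from h import *
np.set_printoptions(precision=1,suppress=True)
g,d=env.grab_frame('wrist'); f,_=env.grab_frame('scene')
cv2.imwrite('pics/a3.png',np.hstack([cv2.resize(g[60:300,220:340],(300,600)),cv2.resize(f[130:230,200:280],(480,600))]))
m=cam('wrist');H=np.array(m['hand_eye']);s=env.state();Rt=R.from_euler('xyz',s['ee_rot'],degrees=True).as_matrix()
t=np.radians(-10.02);B=np.array([[np.cos(t),np.sin(t)],[-np.sin(t),np.cos(t)]])
v,u=np.mgrid[:420,:560]
P=np.stack([(u-m['cx'])/m['fx']*d,(v-m['cy'])/m['fy']*d,d],-1)@H[:3,:3].T+H[:3,3]
W=P@Rt.T+s['ee_pos']; b=(W[...,:2]-[529.7,13])@B.T
for r in (150,210,225,235,245,260):
    print(r,[(c,*b[r,c].round().astype(int).tolist(),round(float(W[r,c,2]))) for c in range(256,306,4)])
```

```text
150 [(256, -45, -177, -1), (260, -45, -174, 0), (264, -58, -166, 96), (268, -58, -164, 96), (272, -54, -162, 70), (276, -54, -160, 69), (280, -54, -158, 69), (284, -54, -155, 68), (288, -54, -153, 70), (292, -54, -150, 69), (296, -54, -148, 69), (300, -54, -145, 69), (304, -55, -143, 70)]
210 [(256, 6, -178, 0), (260, 6, -175, 0), (264, -14, -168, 64), (268, -24, -164, 96), (272, -19, -163, 78), (276, -16, -160, 69), (280, -16, -158, 69), (284, -16, -155, 69), (288, -16, -152, 69), (292, -16, -150, 69), (296, -16, -147, 69), (300, -16, -145, 69), (304, -16, -142, 69)]
225 [(256, 19, -178, 1), (260, 19, -175, 0), (264, -4, -168, 65), (268, -16, -164, 97), (272, -10, -163, 82), (276, -6, -160, 69), (280, -6, -158, 70), (284, -5, -155, 67), (288, -6, -152, 69), (292, -6, -150, 69), (296, -6, -147, 69), (300, -6, -145, 69), (304, -5, -142, 68)]
235 [(256, 28, -178, 1), (260, 28, -175, 1), (264, -19, -166, 121), (268, -19, -164, 121), (272, -19, -162, 121), (276, -18, -160, 117), (280, 1, -158, 69), (284, -18, -156, 117), (288, -20, -154, 122), (292, -20, -152, 122), (296, -19, -150, 121), (300, 1, -145, 70), (304, 1, -142, 69)]
245 [(256, 38, -179, 0), (260, -19, -167, 134), (264, -20, -165, 134), (268, -19, -163, 134), (272, -19, -161, 133), (276, -18, -159, 130), (280, 8, -158, 69), (284, -17, -156, 129), (288, -18, -154, 130), (292, -19, -152, 134), (296, -19, -150, 133), (300, -19, -148, 133), (304, 8, -142, 70)]
260 [(256, -19, -168, 149), (260, -19, -166, 149), (264, -19, -164, 149), (268, -19, -163, 150), (272, -19, -161, 149), (276, -17, -159, 145), (280, 19, -158, 69), (284, -18, -156, 146), (288, -18, -154, 146), (292, -19, -153, 149), (296, -20, -151, 150), (300, -19, -149, 148), (304, -20, -148, 150)]
```

View pics/a3.png

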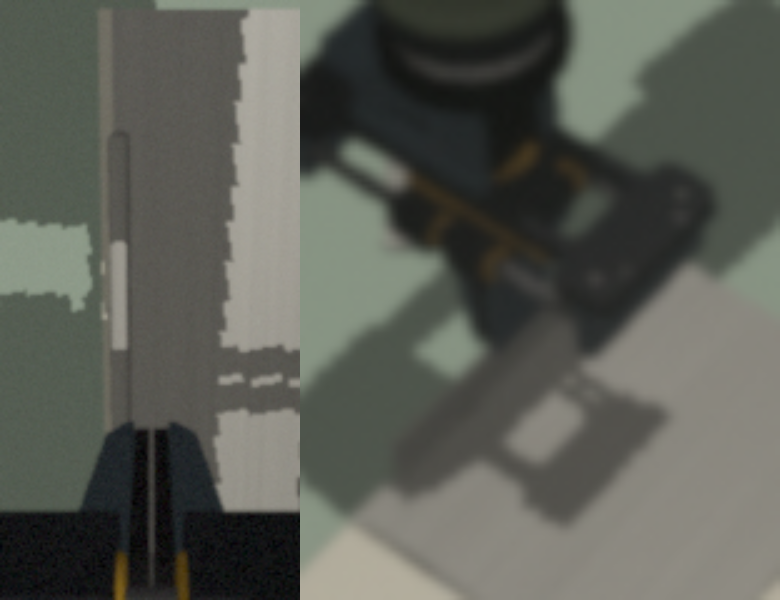

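```bash
cat >> h.py <<'E'
t=np.radians(-10.02);B=np.array([[np.cos(t),np.sin(t)],[-np.sin(t),np.cos(t)]]);O=np.array([529.7,13])
def cloud(n):
    m=cam(n);s=env.state();g,d=env.grab_frame(n); v,u=np.mgrid[:420,:560]
    P=np.stack([(u-m['cx'])/m['fx']*d,(v-m['cy'])/m['fy']*d,d],-1)
    if n=='wrist':
        H=np.array(m['hand_eye']);P=(P@H[:3,:3].T+H[:3,3])@R.from_euler('xyz',s['ee_rot'],degrees=True).as_matrix().T+s['ee_pos']
    else: P=P@R.from_euler('xyz',m['rotation'],degrees=True).as_matrix().T+m['eye']
    P[...,:2]=(P[...,:2]-O)@B.T   # box frame
    return g,P,d>0
E
python3 - <<'E'
from h import *
for n in('wrist','scene','top'):
    g,P,k=cloud(n); Q=P[k]
    q=Q[(abs(Q[:,0])<45)&(abs(Q[:,1]+156)<60)&(Q[:,2]>100)&(Q[:,2]<200)]
    print(n,len(q))
    for z in range(100,200,10):
        w=q[(q[:,2]>=z)&(q[:,2]<z+10)]
        if len(w)>3: print(z,len(w),np.percentile(w,[5,95],axis=0)[:,:2].round().tolist())
E
```

```text
wrist 3962
110 153 [[-19.0, -165.0], [-17.0, -150.0]]
120 298 [[-20.0, -166.0], [-18.0, -149.0]]
130 378 [[-20.0, -167.0], [-17.0, -148.0]]
140 503 [[-20.0, -168.0], [-18.0, -147.0]]
150 387 [[-20.0, -167.0], [-17.0, -148.0]]
160 898 [[-19.0, -161.0], [13.0, -154.0]]
170 59 [[-2.0, -161.0], [8.0, -154.0]]
180 34 [[-6.0, -161.0], [0.0, -154.0]]
190 1252 [[-40.0, -180.0], [-39.0, -135.0]]
scene 153
110 7 [[7.0, -163.0], [18.0, -148.0]]
120 27 [[-7.0, -162.0], [18.0, -146.0]]
130 25 [[-0.0, -164.0], [18.0, -145.0]]
140 26 [[-12.0, -164.0], [18.0, -145.0]]
150 19 [[-6.0, -166.0], [18.0, -143.0]]
160 10 [[-2.0, -148.0], [19.0, -143.0]]
190 33 [[-24.0, -176.0], [39.0, -130.0]]
top 1
```

Both cameras agree that the fingertips end near z≈115 while the reported TCP is at 93. That is about 36 mm higher than the text implies, so the finger simply passed over the lip. I'll get an exact figure, then back off and go lower.

Run:
```python
from h import *
g,P,k=cloud('wrist'); Q=P[k]
q=Q[(abs(Q[:,0])<25)&(abs(Q[:,1]+156)<20)&(Q[:,2]>103)&(Q[:,2]<130)]
print(np.percentile(q[:,2],[0,1,3,10]), env.state()['ee_pos'], env.state()['time_s'])
```

```text
[111.73551628 112.29289362 112.81144502 114.89918873] [ 500.94934702 -141.1392915    92.35557867] 4.975
```

>>> arm_command --motion '[{"offset": [0, -0.025, 0], "spin": 0}, {"offset": [0, -0.025, 0], "spin": 0}, {"offset": [0, 0, 0.018], "spin": 0}, {"offset": [0, 0, 0.018], "spin": 0}, {"offset": [0, 0, 0], "spin": 0}]'

```text
time_s: 5.6
ee_pos: [491.3, -189.9, 55.3]
ee_rot: [180.0, -0.2, 170.0]
force: [-0.3, 0.8, 0.6]
gripper_width: 0.2
gripper_force: 0.0
```

>>> arm_command --motion '[{"offset": [0, 0.012, -0.002], "spin": 0}, {"offset": [0, 0.012, 0], "spin": 0}, {"offset": [0, 0.012, 0], "spin": 0}, {"offset": [0, 0.012, 0], "spin": 0}, {"offset": [0, 0.012, 0], "spin": 0}]'

```text
time_s: 6.22
ee_pos: [503.3, -130.5, 59.0]
ee_rot: [-180.0, 0.1, 170.1]
force: [-0.0, -4.4, 2.8]
gripper_width: 0.7
gripper_force: 1.8
```

>>> arm_command --motion '[{"offset": [0, 0.015, 0.002], "spin": 0}, {"offset": [0, 0.015, 0], "spin": 0}, {"offset": [0, 0.015, 0], "spin": 0}, {"offset": [0, 0.015, 0], "spin": 0}, {"offset": [0, 0.015, 0], "spin": 0}]'

```text
time_s: 6.85
ee_pos: [516.1, -56.1, 56.4]
ee_rot: [180.0, 0.0, 170.0]
force: [1.0, -4.2, 1.5]
gripper_width: 0.3
gripper_force: 1.9
```

>>> arm_command --motion '[{"offset": [0, 0.015, 0], "spin": 0}, {"offset": [0, 0.012, 0], "spin": 0}, {"offset": [0, 0.01, 0], "spin": 0}, {"offset": [0, 0.008, 0], "spin": 0}, {"offset": [0, 0.005, 0], "spin": 0}]'

```text
time_s: 7.48
ee_pos: [524.2, -7.3, 56.4]
ee_rot: [180.0, -0.0, 170.0]
force: [1.2, -2.9, 1.5]
gripper_width: 0.5
gripper_force: 1.5
```

>>> arm_command --motion '[{"offset": [0, 0.004, 0], "spin": 0}, {"offset": [0, 0.004, 0], "spin": 0}, {"offset": [0, 0.003, 0], "spin": 0}, {"offset": [0, 0, 0], "spin": 0}]'

```text
time_s: 7.98
ee_pos: [525.6, 0.4, 56.4]
ee_rot: [-179.7, -0.0, 170.2]
force: [-0.2, -12.6, 1.6]
gripper_width: 0.6
gripper_force: 6.0
```

Force climbed to 12.6 N, so the cover is at its stop. I'll draw back, rise, and look into the chamber.

>>> arm_command --motion '[{"offset": [0, -0.01, 0], "spin": 0}, {"offset": [0, -0.02, -0.02], "spin": 0}, {"offset": [0, -0.03, -0.04], "spin": 0}, {"offset": [0, -0.03, -0.05], "spin": 0}, {"offset": [0, 0, -0.04], "spin": 0}]'

```text
time_s: 8.6
ee_pos: [509.9, -86.6, 208.1]
ee_rot: [179.9, -0.0, 169.9]
force: [-0.0, 0.4, -0.2]
gripper_width: 0.7
gripper_force: 0.0
```

Run:
```python
from h import *
np.set_printoptions(precision=1,suppress=True)
import time
s=env.state();print(s['ee_pos'])
ims=[]
for n in('wrist','scene','top'):
    g,P,k=cloud(n)
    cv2.imwrite(f'pics/b_{n}.png',g)
    Q=P[k]; l=Q[(Q[:,2]>85)&(Q[:,2]<99)&(abs(Q[:,0])<80)&(abs(Q[:,1])<30)]; print(n,'lip',np.median(l,0) if len(l) else 0)
    for tt,z in(('red_knob',62),('plain_knob',62),('red_pivot',33)):
        for r in env.pinpoint(n,tt)[:2]:
            w=atz(n,r['location'],z); print(tt,np.round(r['location']),round(r['score'],2),B@(w[:2]-O))
a=cv2.resize(cv2.imread('pics/b_wrist.png'),(400,300)); b=cv2.resize(cv2.imread('pics/b_scene.png')[130:310,150:390],(400,300))
cv2.imwrite('pics/b.png',np.hstack([a,b]))
```

```text
[509.9 -86.6 208.1]
wrist lip [-9.  -2.9 95.1]
red_knob [282. 242.] 0.62 [ 62.4 -99.5]
plain_knob [292. 151.] 0.94 [-35.5 -89.6]
red_pivot [312. 196.] 0.68 [ 15.3 -65.8]
scene lip [ 5.2  0.9 95.1]
red_knob [237. 223.] 0.52 [ 69.5 -93.3]
red_knob [226. 247.] 0.18 [143.2 -71.5]
plain_knob [260. 200.] 0.68 [-25.2 -91.5]
red_pivot [259. 222.] 0.74 [ 19.5 -60.3]
top lip [-0.3 -3.1 95.1]
plain_knob [305. 223.] 0.52 [-30.9 -85. ]
red_pivot [302. 208.] 0.45 [ 16.3 -65.7]
```

View pics/b.png

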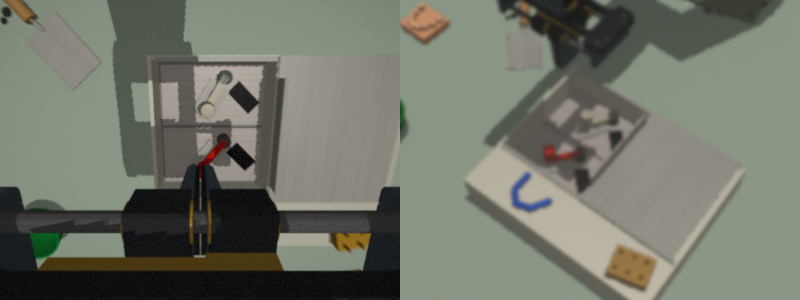

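The cover is aside, with its lip at box y≈-2 and z 95. The red gate is at the +x pivot (red_pivot measured at ≈(17,-65), nominal (20,-67)), and its knob is partly hidden at about (60–65,-97). The plain gate is at the -x pivot with its knob at (-31,-88). I'll move over the chamber on the -y side of the red knob and check again.

>>> arm_command --motion '[{"offset": [-0.031, -0.02, 0], "spin": 0}, {"offset": [-0.031, -0.019, 0], "spin": 0}, {"offset": [0, 0, 0.04], "spin": 0}, {"offset": [0, 0, 0.04], "spin": 0}, {"offset": [0, 0, 0.03], "spin": 0}]'

```text
time_s: 9.82
ee_pos: [564.3, -134.6, 94.3]
ee_rot: [180.0, -0.1, 170.0]
force: [0.1, 0.4, -0.5]
gripper_width: 0.5
gripper_force: 0.0
```

Run:
```python
from h import *
np.set_printoptions(precision=1,suppress=True)
s=env.state();print(s['ee_pos'],s['ee_rot'],'box',B@(s['ee_pos'][:2]-O))
for n in('wrist','scene','top'):
    g,P,k=cloud(n); cv2.imwrite(f'pics/c_{n}.png',g)
    hsv=cv2.cvtColor(g,cv2.COLOR_BGR2HSV); red=((hsv[...,0]<8)|(hsv[...,0]>172))&(hsv[...,1]>150)&(hsv[...,2]>50)&k
    Q=P[red]; Q=Q[(abs(Q[:,0]-50)<50)&(abs(Q[:,1]+85)<80)]
    T=Q[(Q[:,2]>57)&(Q[:,2]<68)]; print(n,len(Q),'top pts',len(T),T.mean(0) if len(T) else 0, T.min(0) if len(T) else 0, T.max(0) if len(T) else 0)
    for tt,z in(('red_knob',62),('plain_knob',62),('red_pivot',33)):
        for r in env.pinpoint(n,tt)[:1]:
            print(tt,np.round(r['location']),round(r['score'],2),B@(atz(n,r['location'],z)[:2]-O))
    F=P[k];F=F[(abs(F[:,0]-60)<25)&(abs(F[:,1]+140)<15)&(F[:,2]>80)&(F[:,2]<125)]
    if len(F):print('finger',F.min(0),F.max(0))
a=cv2.resize(cv2.imread('pics/c_wrist.png')[60:300,180:440],(400,370)); b=cv2.resize(cv2.imread('pics/c_scene.png')[150:290,190:342],(400,370))
cv2.imwrite('pics/c.png',np.hstack([a,b]))
```

```text
[ 564.3 -134.6   94.3] [180.   -0.1 170. ] box [  59.7 -139.3]
wrist 1641 top pts 571 [ 55.2 -99.1  61.7] [  46.9 -107.8   57. ] [ 64.7 -90.1  64.1]
plain_knob [360.  76.] 0.74 [-36.6 -91.9]
red_pivot [378. 155.] 0.58 [ 16.6 -68.9]
finger [  41.6 -149.4  113. ] [  44.3 -130.8  125. ]
scene 36 top pts 14 [ 62.1 -93.6  61.6] [ 56.  -99.8  57. ] [ 68.1 -89.   65.2]
red_knob [239. 220.] 0.82 [ 61.3 -96. ]
plain_knob [262. 196.] 0.83 [-37.7 -94.5]
red_pivot [258. 221.] 0.68 [ 16.9 -63.7]
finger [  57.  -143.8  116.6] [  80.4 -129.1  124.3]
top 1 top pts 0 0 0 0
red_knob [314. 197.] 0.64 [ 53.7 -97.5]
plain_knob [306. 223.] 0.59 [-28.8 -86.4]
red_pivot [304. 208.] 0.9 [ 18.6 -74.2]
```

View pics/c.png

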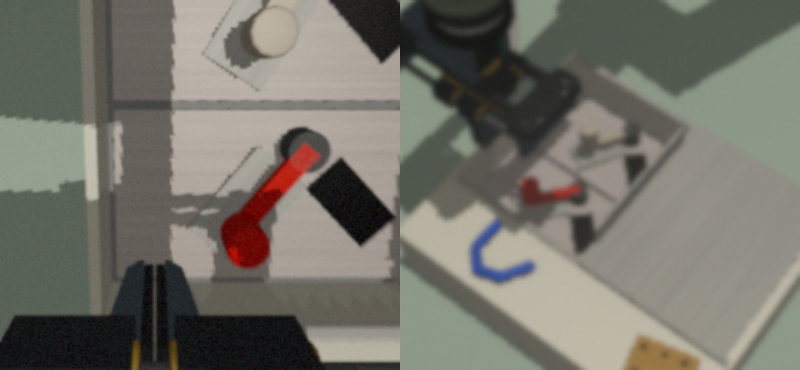

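The view shows the red knob at box (56,-98.5) with its top at z 62, and the lever at about -40°. The finger is on its -y side at (60,-139), clear of the wall. Lowering 70 mm puts the tip near z 43.

>>> arm_command --motion '[{"offset": [0, 0, 0.03], "spin": 0}, {"offset": [0, 0, 0.025], "spin": 0}, {"offset": [0, 0, 0.015], "spin": 0}, {"offset": [0, 0.013, 0], "spin": 0}, {"offset": [0, 0.012, 0], "spin": 0}]'

```text
time_s: 11.05
ee_pos: [570.9, -110.3, 27.4]
ee_rot: [-179.9, 0.2, 170.1]
force: [2.1, -7.6, 0.5]
gripper_width: 0.5
gripper_force: 3.4
```

>>> arm_command --motion '[{"offset": [-0.003, 0.008, 0], "spin": 0}, {"offset": [-0.003, 0.008, 0], "spin": 0}, {"offset": [-0.002, 0.008, 0], "spin": 0}, {"offset": [-0.001, 0.008, 0], "spin": 0}]'

```text
time_s: 11.55
ee_pos: [584.1, -79.5, 26.8]
ee_rot: [180.0, 0.0, 170.1]
force: [0.6, -2.1, 0.4]
gripper_width: 0.7
gripper_force: 1.2
```

>>> arm_command --motion '[{"offset": [0.001, 0.007, 0], "spin": 0}, {"offset": [0.002, 0.007, 0], "spin": 0}, {"offset": [0.003, 0.007, 0], "spin": 0}, {"offset": [0.004, 0.006, 0], "spin": 0}, {"offset": [0.004, 0.004, 0], "spin": 0}]'

```text
time_s: 12.18
ee_pos: [574.9, -46.7, 26.4]
ee_rot: [180.0, -0.0, 170.1]
force: [0.7, -1.9, -0.1]
gripper_width: 0.0
gripper_force: 0.9
```

>>> arm_command --motion '[{"offset": [0.002, 0.003, 0], "spin": 0}, {"offset": [0.002, 0.003, 0], "spin": 0}, {"offset": [0, 0, 0], "spin": 0}]'

```text
time_s: 12.55
ee_pos: [574.2, -45.3, 26.6]
ee_rot: [-179.6, 0.3, 170.2]
force: [3.7, -16.0, -4.1]
gripper_width: 0.4
gripper_force: 7.8
```

16 N at the expected place, so the gate is at its stop. I'll draw back, rise, and verify.

>>> arm_command --motion '[{"offset": [0, -0.012, 0], "spin": 0}, {"offset": [0, -0.02, 0], "spin": 0}, {"offset": [0, -0.015, -0.02], "spin": 0}, {"offset": [0, 0, -0.05], "spin": 0}, {"offset": [0, 0, -0.05], "spin": 0}]'

```text
time_s: 13.18
ee_pos: [563.1, -87.4, 147.3]
ee_rot: [180.0, -0.1, 170.0]
force: [0.2, -0.4, 0.1]
gripper_width: 0.6
gripper_force: 0.0
```

>>> arm_command --motion '[{"offset": [0, -0.05, -0.03], "spin": 0}, {"offset": [0, -0.05, 0], "spin": 0}, {"offset": [0, 0, 0], "spin": 0}]'

```text
time_s: 13.55
ee_pos: [545.7, -188.3, 176.6]
ee_rot: [180.0, -0.0, 169.8]
force: [-0.6, -0.1, 0.4]
gripper_width: 0.7
gripper_force: 0.0
```

Run:
```python
from h import *
np.set_printoptions(precision=1,suppress=True)
for n in('wrist','scene'):
    g,P,k=cloud(n); cv2.imwrite(f'pics/d_{n}.png',g)
    hsv=cv2.cvtColor(g,cv2.COLOR_BGR2HSV); red=((hsv[...,0]<8)|(hsv[...,0]>172))&(hsv[...,1]>150)&(hsv[...,2]>50)&k
    T=P[red]; T=T[(abs(T[:,0]-50)<50)&(abs(T[:,1]+85)<80)&(T[:,2]>57)&(T[:,2]<68)]
    if len(T): c=T.mean(0); print(n,len(T),c,'angle',np.arctan2(c[1]+67,c[0]-19)+np.pi/4)
    Q=P[k]; l=Q[(Q[:,2]>85)&(Q[:,2]<99)&(abs(Q[:,0])<80)&(abs(Q[:,1])<30)]; print(n,'lip',np.median(l,0) if len(l) else 0)
    for tt in('plain_knob','red_knob'):
        for r in env.pinpoint(n,tt)[:1]: print(tt,round(r['score'],2),B@(atz(n,r['location'],62)[:2]-O))
a=cv2.resize(cv2.imread('pics/d_wrist.png'),(400,300)); b=cv2.resize(cv2.imread('pics/d_scene.png')[130:310,150:390],(400,300))
cv2.imwrite('pics/d.png',np.hstack([a,b]))
```

```text
wrist 382 [ 52.9 -32.2  61.6] angle 1.584690105252844
wrist lip [-10.   -3.   93.3]
plain_knob 0.76 [-36.1 -89.2]
red_knob 0.72 [ 51.9 -28.6]
scene 27 [ 56.8 -29.6  61.9] angle 1.565430129465485
scene lip [ 4.8  0.8 94.5]
plain_knob 0.78 [-29.3 -98.3]
red_knob 0.64 [ 55.1 -33.1]
```

View pics/d.png

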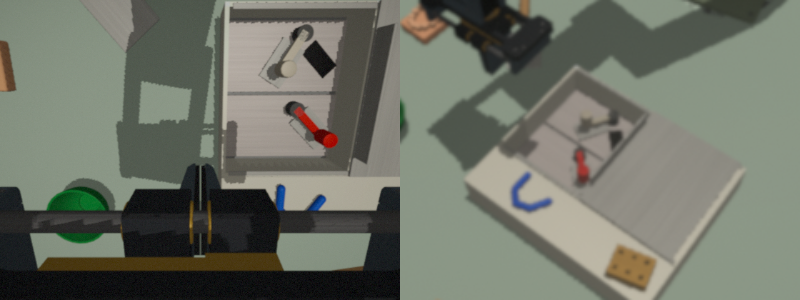

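The red gate is shut over its slot at about 1.57 rad, with the red knob at (330,140) in the left half. The cover is fully aside, the plain gate is unmoved, and the arm is clear. I'm handing the job in.

```bash
python3 -c "
from workcell import env
print(env.job_done())"
```

```text
the job is handed in; nothing more can be done
None
```

The cover is at its stop fully aside, the red gate is shut at about 1.57 rad, and the plain gate looks unmoved; the arm is drawn back clear and the job is handed in, though no verdict was returned.

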